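Swap the jars on the kitchen scale and in the slanted rest

TASK

Swap the two white jars: the slim one has to end up upright in the middle of the scale's glass plate, to be weighed, and the squat one has to lean in the slanted wooden jar rest, its foot down on the ledge and its side against the back board. Park one jar upright in the middle of the cork trivet and let go of it, put the other jar in the place that this frees, then put the parked jar in its new place. Set the jars down gently, never lay one down or knock it over, and leave everything else where it is.

Things in the scene. Friction and masses are not known exactly. Their poses are not given: they have to be found in the camera images.
- squat_jar: the wider, shorter of two white ceramic jars with steel lids. A plain cylinder 62 mm across from its foot up to 70 mm, above it the fixed lid, 54 mm across, to 88 mm. About 0.4 kg. Origin at the centre of its underside, z along its axis towards the lid. At the start it stands upright in the middle of the scale's glass plate
- slim_jar: the narrower, taller white ceramic jar. A plain cylinder 48 mm across from its foot up to 102 mm, above it the fixed lid, 40 mm across, to 120 mm. About 0.33 kg. Origin at the centre of its underside, z along its axis towards the lid. At the start it leans in the slanted jar rest, its foot on the ledge and its side on the back board
- scale_plate (a point): centre of the top of the scale's square glass plate (150 x 150 mm, level, 42 mm above the table). The scale is a fixed steel kitchen scale, 190 x 160 mm, 30 mm high beside the plate; nothing stands up around the plate
- trivet: round flat cork trivet, 130 mm across, 10 mm thick, fixed and empty at the start. Origin at the centre of its underside
- cradle: cradle of the slanted jar rest, fixed, leaning 30 degrees from vertical towards the robot's side. z: the leaning direction, up, along which a resting jar's axis lies; x: square to the back board, from it towards the jar; y: across. Origin: middle of the inner corner of ledge and back board: a resting jar of radius R has its underside's centre at x = R, z = 0. Open at the top and front (+x)
- rest_foot: the slanted plywood jar rest as a whole: origin under its foot board (150 x 110 mm, fixed). In the cradle's frame the back board reaches up to z = 80 mm, the ledge out to x = 70 mm, and two 10 mm thick side cheeks, with inner faces at y = +-38 mm, up to z = 23 mm; above the cheeks a jar's sides are free for fingers
- zucchini_a: the larger of two dark green zucchini lying on the table, 190 mm long, 46 mm thick; leave alone
- zucchini_b: the smaller zucchini, 170 mm long, 42 mm thick; leave alone
- egg_stand: little wooden stand 62 x 115 mm with two white eggs, 62 mm high over all; leave alone
- wooden_spoon: wooden spoon lying flat, 240 mm long; leave alone
Not all that is in view belongs to the job. What is shaped like the squat_jar but yellow is not meant.

How it is judged:
By the outcome, as a careful person would: the job done as asked, in the order asked, and still so for the second after the job is handed in, with the robot touching nothing.
It also fails if it takes over 72 s, if anything falls off the work surface, if the arm or the gripper's body presses on something with over 40 N, if the wrist force passes 120 N, or if a joint passes its speed limit or range.

ROBOT

A 6-joint arm with a two-finger parallel gripper is mounted at the origin on the work surface. World frame = base frame: x ahead of the robot, y to its left, z up, the work surface at z = 0. Lengths are in m, angles in degrees, forces in N, time in s.
With the tool pointing down it reaches from about 0.35 to 0.875 m from the base axis. Payload 4.2 kg.
Tool frame: the origin (TCP) lies at the centre of the arm's flange, where the gripper is bolted on; the fingertips stand 182 mm ahead of it and the grasp point (between the pads) lies 164 mm ahead of it (r.nose_length is the distance from the TCP to the fingertips, in m); z points along the fingers, y is the line along which they close (so a half turn about z gives the same grasp; the last joint's range is limited). The gripper opens to 87 mm and grips with 3 to 60 N. Pads are 19 mm wide; open, the fingers measure 117 mm over their backs; the gripper's body (75 mm by 190 mm) begins 51 mm behind the grasp point.
Start: joints at [-57.72, 22.042, 0.453, 0, -68.411, -14.817], TCP at [0.188, -0.596, 0.405] pointing down, gripper open.
Joint ranges: [-179.83, 179.83], [-69.29, 118.12], [-61.27, 80.66], [-181.25, 117.63], [-171.15, -9.14], [-177.46, 177.46]. Speed limits (degrees/s): [159.86, 159.86, 180, 180, 180, 180].

INTERFACE

Orientations are given as a 3x3 rotation matrix whose columns are the frame's x, y, z axes.
In Python, from station import r, vision gives the robot as it stands. The module is installed in compiled form; this text tells all that it offers.
- The arm moves only by the shell command python3 -m creep 'ROWS'. ROWS is JSON, a list of rows, each a list of 7 numbers: the opening, from -1 (shut) to 1 (fully open), then the shift along the tool's x, y, z in mm, then the turn, a rotation vector about the tool's x, y, z in degrees. A call has 1 to 8 rows; each row is the pose to reach, as a shift and turn from the pose commanded when the call began, along the tool's axes at that moment; what a row does not reach only later rows make up. A row lasts 1/12 s, in which the tool goes at most 41.7 mm and 7.16 degrees, less where a joint would pass 70% of its speed; a pose out of reach is approached as far as the arm can. A call with a gripper value outside its range is refused whole. The fingers move at their own pace and stop on an object; the grip force is fixed at half the most. Time passes only in rows, so rows that repeat a pose let the fingers close. It gives the time, the measured TCP pose, the force, the opening and the grip force at its end, in the units of the state.
- r.sense(): the state, without advancing time (a new reading comes with each control period).
- vision.capture(name): name is "scene" or "top" or "wrist"; returns (picture, depth): 384x512x3 uint8, red, green, blue; 384x512 float32, m along the optical axis (not along the pixel's ray), 0 where there is no reading.
- vision.camera_model(name): a dict with "vertical_fov" (degrees; the focal length in pixels is half the picture's height over the tangent of half this angle, whatever the lens; pixels are square), "cx", "cy" (the principal point, pixels), "extrinsics" (4x4, takes a point from camera to world coordinates); the wrist camera has in their place "mount" (4x4, takes a point from camera to tool coordinates, whose origin is the TCP and whose axes are the flange's). Camera axes: x right, y down, z forward; pixel columns grow to the right and rows downward; lengths in m; the calibration is good to about 2 mm. The wrist camera is an equidistant fisheye: a pixel r from the principal point sees the ray r / f radians off the axis. A picture is of the moment at which its call begins: read the wrist's pose just before it. camera_model takes no time and is no camera call.
- r.finish_job(): hands the job in; it is judged then, once.
Trained networks look in the newest picture that a camera, given by its name, has taken for a name from the list of things; names that differ only in an ending like _2 or _b are one class to them, and where a whole thing is asked for, a point or a joint stands for the part that bears it (a point fixed in the world has none). Each returns a list of dicts, best first, with "conf" (0 to 1); they miss things now and then, are a little off and sometimes report something else, mostly with a low value. They report only what shows in the picture. A call takes as long as a camera call. They do not tell look-alikes from the thing itself.
- vision.find_in(camera, thing): "uv" ([column, row] in pixels, amid what is visible of it).
- vision.cut_out(camera, thing): "region" (384x512 bool, what is visible of it) and "uv" ([column, row] in pixels, amid what is visible of it).
The state is a dict: "time_s": time; "joints": joint angles; "joint_velocities": joint speeds; "effort": joint torques, N m; "tcp_pos": TCP position; "ee_rot": TCP orientation; "wrist_force": force on the tool from outside, world axes, zero at the start; "moment": the same for the moment, N m; "gripper_width": opening from 0.0 (shut) to 1.0 (fully open); "gripper_force": force on a finger pad.
Only numpy, scipy, OpenCV 4.12 (cv2) and the standard library are available. Lean on these libraries where they do the work, as an engineer would, in place of code of your own. Each camera call takes 0.05 s, during which the arm holds its last target. There are 200 camera calls.

## Working session

There is one attempt and no reset: what is moved stays moved. The work goes in short steps, Python scripts to look and compute and a shell command to move; the robot and the scene stay as the last step left them, time stands still between calls to the robot, and variables do not carry over. Pictures are saved under pics/ and viewed, at most 10 in all, crops included, and the job is handed in when it is done.

```bash
mkdir -p pics; cat > h.py <<'E'
import numpy as np, cv2
from station import r, vision
def cam(name):
    im,d=vision.capture(name); return im,d,vision.camera_model(name)
def cloud(d,m):
    h,w=d.shape; f=h/2/np.tan(np.radians(m["vertical_fov"])/2)
    u,v=np.meshgrid(np.arange(w),np.arange(h))
    p=np.stack([(u-m["cx"])/f*d,(v-m["cy"])/f*d,d],-1)
    E=np.array(m["extrinsics"]); return p@E[:3,:3].T+E[:3,3]
E
python3 - <<'E'
from h import *
s=r.sense(); print(s)
for n in("scene","top"):
    im,d,m=cam(n); print(n,m)
    np.savez(n+".npz",im=im,d=d,P=cloud(d,m))
    cv2.imwrite(f"pics/{n}0.png",im[:,:,::-1])
    for t in("squat_jar","slim_jar","trivet","cradle","rest_foot","zucchini_a","egg_stand"):
        P=cloud(d,m)
        for o in vision.find_in(n,t)[:3]:
            u,v=o["uv"]; print(n,t,round(o["conf"],2),int(u),int(v),P[int(v),int(u)].round(3))
E
```

```text
{'time_s': 0.0, 'joints': array([-5.77203109e+01,  2.20904110e+01,  3.78777675e-01, -2.92099428e-02,
       -6.84116853e+01, -1.48157993e+01]), 'joint_velocities': array([-0.06737913,  0.04244339,  0.07475912, -0.07029449,  0.0181065 ,
        0.01761628]), 'effort': array([ 5.06117049e-04, -3.90663028e+01,  1.87406445e+01,  4.21992078e+00,
        1.09643737e-02, -1.79293561e-04]), 'tcp_pos': array([ 0.1875254 , -0.59597988,  0.40365545]), 'ee_rot': array([[-9.53962673e-01, -2.99924421e-01, -7.48641419e-04],
       [-2.99925341e-01,  9.53960425e-01,  2.07280505e-03],
       [ 9.24894333e-05,  2.20191518e-03, -9.99997572e-01]]), 'wrist_force': array([ 0.57694015, -0.09708562, -0.49501203]), 'moment': array([-0.02040146,  0.01580606,  0.00483089]), 'gripper_force': 0.0, 'gripper_width': 0.9986419976372747}
scene {'vertical_fov': 43.044526541503394, 'cx': 262.13896273978145, 'cy': 185.2216507334846, 'extrinsics': array([[-0.15372519,  0.78381971, -0.6016604 ,  1.33987204],
       [ 0.98796538,  0.13247164, -0.07984783,  0.12674445],
       [ 0.01711663, -0.60669427, -0.79475096,  1.067
[... 982 characters left out ...]
053162 ],
       [-0.00653849, -0.13952608, -0.99019681,  0.86904442],
       [ 0.        ,  0.        ,  0.        ,  1.        ]])}
top squat_jar 0.71 276 173 [ 0.622 -0.029  0.13 ]
top squat_jar 0.7 194 189 [0.597 0.141 0.085]
top squat_jar 0.58 189 231 [0.509 0.148 0.088]
top slim_jar 0.9 123 188 [0.591 0.273 0.131]
top trivet 0.75 370 191 [ 0.605 -0.25   0.008]
top cradle 0.72 143 173 [0.639 0.262 0.043]
top rest_foot 0.7 141 201 [0.572 0.254 0.076]
top zucchini_a 0.95 147 129 [0.739 0.257 0.046]
top zucchini_a 0.7 367 125 [ 0.751 -0.239  0.041]
top egg_stand 0.85 223 281 [0.402 0.084 0.007]
top egg_stand 0.69 367 193 [ 0.601 -0.243  0.008]
top egg_stand 0.59 125 189 [0.59  0.27  0.128]
```

View pics/scene0.png

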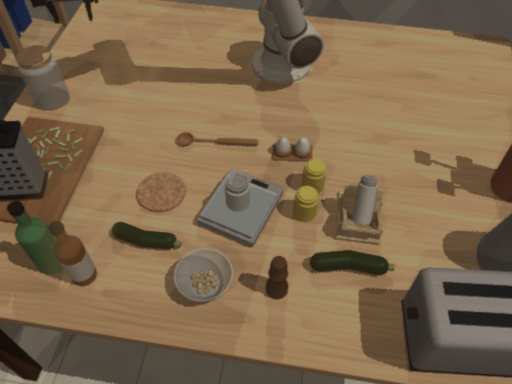

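View pics/top0.png

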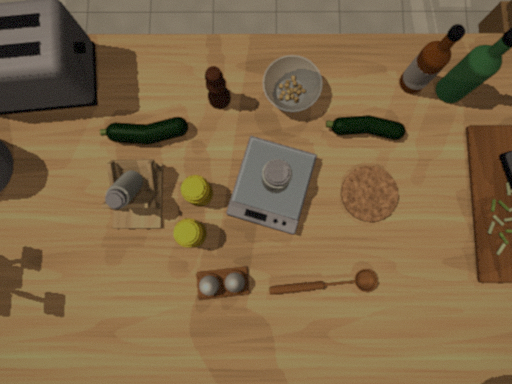

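The white squat jar is at scene (237,190), top (277,174). The slim jar leans in the rest at scene (366,200), top (125,190). The look-alikes to avoid are the yellow jars at scene (306,203) and (315,173), the pepper mill at scene (277,277), and the glass jar at scene (42,80). By colour and place I take the white one on the scale. Next come a close crop and the measurements.

```bash
cat > m1.py <<'E'
from h import *
from scipy.optimize import least_squares
def cylfit(p,R,a0,c0,axis=None):
    # upright: axis fixed ; else free (2 tilt params)
    def f(q):
        a=np.array(axis) if axis is not None else np.array([q[2],q[3],1.]); a=a/np.linalg.norm(a)
        w=p-np.array([q[0],q[1],c0[2]]); return np.linalg.norm(w-np.outer(w@a,a),axis=1)-R
    q0=[c0[0],c0[1]]+([] if axis is not None else [a0[0]/a0[2],a0[1]/a0[2]])
    s=least_squares(f,q0,loss="soft_l1",f_scale=.001); return s.x,np.median(abs(f(s.x)))
for n in("scene","top"):
    im,d,m=cam(n); P=cloud(d,m); hsv=cv2.cvtColor(im,cv2.COLOR_RGB2HSV)
    ok=d>0; X,Y,Z=P[...,0],P[...,1],P[...,2]
    near=lambda x,y,rr:ok&(np.hypot(X-x,Y-y)<rr)
    # trivet
    k=near(.605,-.25,.09)&(Z>.0055)&(Z<.016); pts=P[k]
    (c,rad)=cv2.minEnclosingCircle(pts[:,:2].astype(np.float32)); print(n,"trivet n",k.sum(),c,rad,"mean",pts.mean(0),"z",np.median(pts[:,2]))
    k=near(.645,-.02,.12)&(Z>.037)&(Z<.047); pts=P[k]
    rc=cv2.minAreaRect(pts[:,:2].astype(np.float32)); print(n,"plate",rc,np.median(pts[:,2]))
    k=near(.645,-.02,.05)&(Z>.052)&(Z<.108); x,e=cylfit(P[k],.031,0,[.645,-.02,.08],[0,0,1]); print(n,"squat body",k.sum(),x,e)
    k=near(.645,-.02,.06)&(Z>.122); print(n,"squat lid",k.sum(),P[k].mean(0),P[k].min(0),P[k].max(0))
    reg=vision.cut_out(n,"slim_jar")[0]["region"]; reg=cv2.erode(reg.astype(np.uint8),np.ones((3,3)))>0
    k=reg&near(.61,.27,.12); p=P[k]; 
    a=np.array([-.5,0,.866])
    t=p@a; top=t.max(); k2=(t<np.percentile(t,99)-.025)
    x,e=cylfit(p[k2],.024,a,[.6,.27,.10]); ax=np.array([x[2],x[3],1]);ax/=np.linalg.norm(ax)
    print(n,"slim",k2.sum(),x[:2],"at z=.10 axis",ax,"tilt",np.degrees(np.arccos(ax[2])),"yaw",np.degrees(np.arctan2(ax[1],-ax[0])),e,"tmax",(p@ax-np.array([x[0],x[1],.1])@ax).max())
    # rest neighbourhood
    np.savez(n+".npz",im=im,d=d,P=P,reg=reg)
def crop(n,u0,u1,v0,v1,s):
    return cv2.resize(np.load(n+".npz")["im"][v0:v1,u0:u1,::-1],None,fx=s,fy=s,interpolation=cv2.INTER_CUBIC)
a=crop("scene",205,395,155,245,4); b=crop("top",90,320,130,220,3.3)
w=760; a,b=[cv2.resize(q,(w,int(q.shape[0]*w/q.shape[1]))) for q in(a,b)]
v=np.vstack([a,b]); v=cv2.resize(v,None,fx=590/v.shape[0],fy=590/v.shape[0]); cv2.imwrite("pics/crop1.png",v); print(v.shape)
E
python3 m1.py
```

```text
scene trivet n 1381 (0.6096705794334412, -0.2570035457611084) 0.07738430798053741 mean [ 0.60489097 -0.24696792  0.00910392] z 0.008931687799613286
scene plate ((0.6328552961349487, -0.02660396695137024), (0.15210337936878204, 0.15244726836681366), 74.19657897949219) 0.04099297689239645
scene squat body 315 [ 0.62666891 -0.03041009] 0.0007500860705558221
scene squat lid 295 [ 0.6304831  -0.02992483  0.12766423] [ 0.6008715  -0.0562216   0.12210062] [ 0.65492739 -0.00373918  0.13252051]
scene slim 569 [0.5891175  0.28837226] at z=.10 axis [-0.50094132 -0.00983973  0.86542531] tilt 30.068693899964146 yaw -1.1252863951589993 0.001165313458732855 tmax 0.04638713105365491
top trivet n 2477 (0.5997681021690369, -0.24934935569763184) 0.065228171646595 mean [ 0.59916221 -0.24882742  0.00944948] z 0.00946779177644863
top plate ((0.6297860145568848, -0.028279468417167664), (0.15006142854690552, 0.15064653754234314), 73.59078979492188) 0.041458029836219046
top squat body 58 [ 0.62544764 -0.03247558] 0.00012048611627936932
top squat lid 549 [ 0.62403123 -0.03202183  0.12800434] [ 0.59865125 -0.0572881   0.1221285 ] [ 0.6520028  -0.00718256  0.13289469]
top slim 396 [0.58716374 0.28664766] at z=.10 axis [-0.50036323 -0.00693934  0.86578778] tilt 30.02721818684774 yaw -0.7945617028961609 0.0003699552216793762 tmax 0.048558935316274865
(590, 682, 3)
```

View pics/crop1.png

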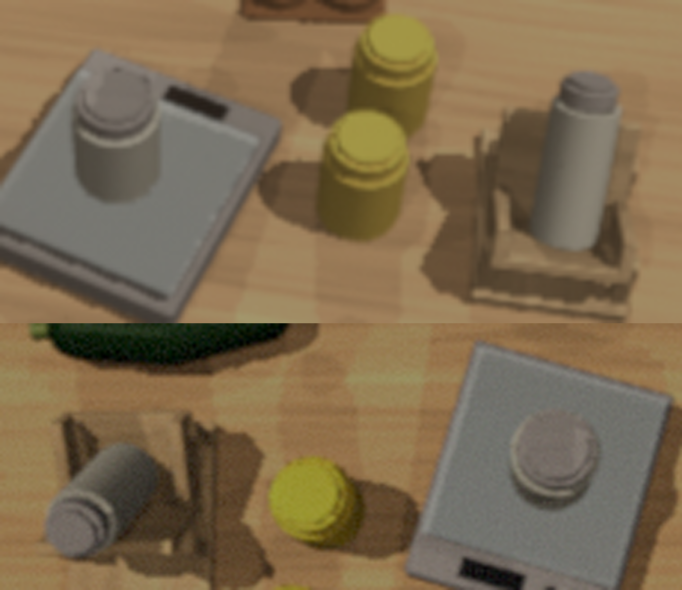

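The crop confirms the choice: the white squat jar is on the plate and the slim jar leans in the rest, off centre towards +y, with only yellow jars between them. Next I need the cradle frame.

```bash
cat > m2.py <<'E'
from h import *
for n in("scene","top"):
    z=np.load(n+".npz"); P=z["P"]; d=z["d"]; reg=cv2.dilate(z["reg"].astype(np.uint8),np.ones((5,5)))>0
    k=(d>0)&(np.hypot(P[...,0]-.61,P[...,1]-.265)<.12)&(P[...,2]>.006)&~reg&(P[...,1]>.185)&(P[...,0]<.69)
    p=P[k]; print(n,len(p))
    # low foot board
    fb=p[(p[:,2]<.02)]; 
    if len(fb)>20: print(" foot z",np.percentile(fb[:,2],[5,50,95]).round(4), cv2.minAreaRect(p[:,:2].astype(np.float32)))
    xa=np.array([.866,0,.5]);za=np.array([-.5,0,.866])
    q=np.stack([(p-[.603,.27,.025])@xa,p[:,1]-.27,(p-[.603,.27,.025])@za],1)
    H=lambda v,a,b,s:[(round(float(t),3),int(c)) for c,t in zip(*np.histogram(v,np.arange(a,b,s))) if c]
    bb=q[(abs(q[:,0])<.008)&(q[:,2]>.03)&(q[:,2]<.085)]
    print(" back",len(bb),"y range",np.percentile(bb[:,1],[0,2,98,100]).round(4),"x med",np.median(bb[:,0]))
    A=np.c_[bb[:,1],bb[:,2],np.ones(len(bb))]; print("  plane x=ay+bz+c",np.linalg.lstsq(A,bb[:,0],rcond=None)[0].round(4))
    ch=q[(q[:,0]>.008)&(q[:,0]<.07)&(q[:,2]>.012)&(q[:,2]<.032)]
    print(" cheek y",H(ch[:,1],-.08,.08,.004)); 
    for sg in(-1,1):
        c=ch[(ch[:,1]*sg>.02)]; c=c[c[:,2]>.019]
        if len(c)>8: print("  cheek",sg,len(c),"zmed",np.median(c[:,2]),"ymed",np.median(c[:,1]),"dy/dx",np.polyfit(c[:,0],c[:,1],1))
    le=q[(q[:,0]>.008)&(q[:,0]<.07)&(abs(q[:,2])<.006)]; print(" ledge",len(le),"z",np.median(le[:,2]),"y",np.percentile(le[:,1],[1,99]).round(4),"xmax",le[:,0].max())
E
python3 m2.py
```

```text
scene 1556
 foot z [0.0068 0.0105 0.015 ] ((0.5993866324424744, 0.261690616607666), (0.16693228483200073, 0.1503130942583084), 84.56278228759766)
 back 288 y range [-0.0338 -0.0327  0.0616  0.0645] x med 0.0014478301249202848
  plane x=ay+bz+c [-0.0027 -0.01    0.002 ]
 cheek y [(-0.036, 8), (-0.032, 21), (-0.028, 18), (-0.024, 2), (0.052, 24), (0.056, 16), (0.06, 12)]
  cheek -1 30 zmed 0.02000055461435736 ymed -0.028001313621056262 dy/dx [ 0.00879215 -0.02817412]
  cheek 1 33 zmed 0.01991714964717659 ymed 0.056820964210818836 dy/dx [-0.01378901  0.05782796]
 ledge 240 z -0.0031743661594041926 y [-0.0364  0.0666] xmax 0.06998211526272019
top 2565
 foot z [0.0085 0.0112 0.0137] ((0.5925456285476685, 0.28236502408981323), (0.14783452451229095, 0.11111389100551605), 0.7099995017051697)
 back 272 y range [-0.0362 -0.0357  0.0576  0.0605] x med -0.0005094225384321433
  plane x=ay+bz+c [-0.0058 -0.0818  0.0035]
 cheek y [(-0.04, 1), (-0.036, 70), (-0.032, 49), (-0.028, 35), (0.048, 22), (0.052, 45), (0.056, 40), (0.06, 4)]
  cheek -1 99 zmed 0.02099229790419418 ymed -0.030544015752715786 dy/dx [-0.00408829 -0.03030339]
  cheek 1 82 zmed 0.02120843576047805 ymed 0.05555398736529363 dy/dx [-0.01711933  0.05635196]
 ledge 497 z -0.0017121167851436815 y [-0.0394  0.0523] xmax 0.06999953628817805
```

```bash
cat > go.py <<'E'
import sys
from h import *
from scipy.spatial.transform import Rotation as Ro
# usage: go.py gx gy gz tilt : grasp point target (m); tilt deg (tool top leaning to robot), tool y = world y
gx,gy,gz,t=map(float,sys.argv[1:5]); s=r.sense(); R=np.array(s["ee_rot"]); a=np.radians(t)
z=np.array([np.sin(a),0,-np.cos(a)]); y=np.array([0,1.,0]); T=np.c_[np.cross(y,z),y,z]
p=np.array([gx,gy,gz])-.164*z
print("t",round(s["time_s"],2),"grasp now",(np.array(s["tcp_pos"])+.164*R[:,2]).round(4),"F",s["wrist_force"].round(1),"w",round(s["gripper_width"],3),"gf",round(s["gripper_force"],1))
print("shift mm",((p-s["tcp_pos"])@R*1e3).round(1),"rotvec",Ro.from_matrix(R.T@T).as_rotvec(degrees=True).round(1))
E
python3 go.py .626 -.0315 .200 0
```

```text
t 1.0 grasp now [ 0.1876 -0.5962  0.2408] F [-0.4 -0.1  0.1] w 1.002 gf 0.0
shift mm [-587.7  407.1   40.8] rotvec [-0.   0.  17.5]
```

```bash
python3 -m creep '[[1,-34,23,1,0,0,0],[1,-68,47,2,0,0,0],[1,-102,70,4,0,0,0],[1,-136,94,5,0,0,0],[1,-170,118,6,0,0,0],[1,-204,141,8,0,0,0],[1,-238,165,9,0,0,0],[1,-272,188,10,0,0,0]]'; python3 -m creep '[[1,-34,23,1,0,0,0],[1,-68,47,2,0,0,0],[1,-102,70,4,0,0,0],[1,-136,94,5,0,0,0],[1,-170,118,6,0,0,0],[1,-204,141,8,0,0,0],[1,-238,165,9,0,0,0],[1,-272,188,10,0,0,0]]'; python3 go.py .626 -.0315 .200 0
```

```text
time_s: 1.67
tcp_pos: [0.3913, -0.3333, 0.395]
ee_rot: [[-0.954, -0.3, 0.001], [-0.3, 0.954, -0.0], [-0.0, -0.0, -1.0]]
wrist_force: [0.5, -1.0, 0.3]
gripper_width: 0.999
gripper_force: 0.0
time_s: 2.33
tcp_pos: [0.5945, -0.0722, 0.385]
ee_rot: [[-0.954, -0.301, 0.0], [-0.301, 0.954, -0.0], [-0.0, -0.0, -1.0]]
wrist_force: [0.8, -1.1, 0.4]
gripper_width: 1.002
gripper_force: 0.0
t 2.33 grasp now [ 0.5946 -0.0722  0.221 ] F [ 0.8 -1.1  0.4] w 1.002 gf 0.0
shift mm [-42.3  29.4  21. ] rotvec [-0.   0.  17.5]
```

```bash
python3 -m creep '[[1,-22,15,10,0,0,6],[1,-42,29,21,0,0,12],[1,-42,29,21,0,0,17.5],[1,-42,29,21,0,0,17.5],[1,-42,29,21,0,0,17.5]]'; python3 go.py .626 -.0315 .092 0; python3 - <<'E'
from h import *
s=r.sense(); im,d,m=cam("wrist"); print({k:v for k,v in m.items()})
cv2.imwrite("pics/w1.png",im[:,:,::-1])
# fisheye cloud -> world
f=192/np.tan(np.radians(m["vertical_fov"])/2); u,v=np.meshgrid(np.arange(512)-m["cx"],np.arange(384)-m["cy"])
rr=np.hypot(u,v)+1e-9; th=rr/f; k=(d>0)&(th<1.3)
p=np.stack([np.tan(th)*u/rr*d,np.tan(th)*v/rr*d,d],-1)[k]
M=np.array(m["mount"]); p=p@M[:3,:3].T+M[:3,3]; p=p@np.array(s["ee_rot"]).T+s["tcp_pos"]
q=p[(np.hypot(p[:,0]-.626,p[:,1]+.03)<.06)&(p[:,2]>.12)&(p[:,2]<.14)]
if len(q): print("lid",len(q),q.mean(0),q.min(0),q.max(0))
q=p[(np.hypot(p[:,0]-.63,p[:,1]+.03)<.13)&(p[:,2]>.037)&(p[:,2]<.047)]
if len(q): print("plate",len(q),cv2.minAreaRect(q[:,:2].astype(np.float32)),np.median(q[:,2]))
E
```

```text
time_s: 2.75
tcp_pos: [0.6251, -0.0338, 0.3636]
ee_rot: [[-1.0, -0.002, -0.0], [-0.002, 1.0, -0.0], [0.0, -0.0, -1.0]]
wrist_force: [-0.4, 0.1, 0.3]
gripper_width: 1.0
gripper_force: 0.0
t 2.75 grasp now [ 0.625  -0.0339  0.1996] F [-0.4  0.1  0.3] w 1.0 gf 0.0
shift mm [ -1.    2.3 107.6] rotvec [-0.  -0.   0.1]
{'vertical_fov': 65.70646984690485, 'cx': 253.140880490172, 'cy': 194.35242282245017, 'mount': array([[-9.20898771e-04, -9.70255834e-01, -2.42080087e-01,
         6.64679828e-02],
       [ 9.99999382e-01, -7.42638215e-04, -8.27615124e-04,
        -9.48040115e-04],
       [ 6.23220479e-04, -2.42080699e-01,  9.70255918e-01,
         2.02454847e-02],
       [ 0.00000000e+00,  0.00000000e+00,  0.00000000e+00,
         1.00000000e+00]])}
lid 3588 [ 0.62179352 -0.03276408  0.12838006] [ 0.59738244 -0.05913398  0.12005031] [ 0.64886225 -0.0063849   0.13169605]
plate 12332 ((0.6284101009368896, -0.02882421761751175), (0.1507338583469391, 0.15009140968322754), 73.32630157470703) 0.04171074962505572
```

View pics/w1.png

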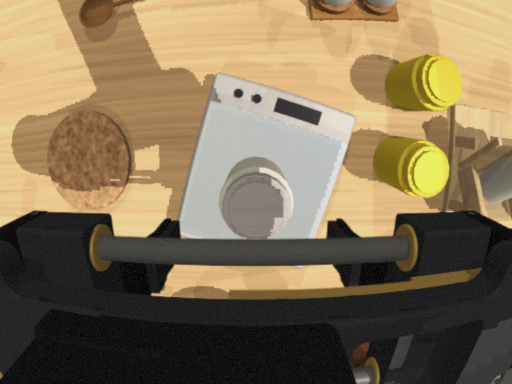

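The wrist view shows the white jar's lid at (256,207), centred between the open fingers, and the cork trivet at (90,160). The jar's position agrees within 2 mm across all three cameras. I'll descend and grip.

```bash
python3 -m creep '[[1,0,1,30,0,0,0],[1,0,1,60,0,0,0],[1,0,1,85,0,0,0],[1,0,1,100,0,0,0],[1,0,1,107,0,0,0],[1,0,1,107,0,0,0],[-1,0,1,107,0,0,0],[-1,0,1,107,0,0,0]]'; python3 -m creep '[[-1,0,0,0,0,0,0],[-1,0,0,0,0,0,0],[-1,0,0,0,0,0,0],[-1,0,0,0,0,0,0],[-1,0,0,0,0,0,0]]'; python3 go.py .603 -.249 .102 0
```

```text
time_s: 3.47
tcp_pos: [0.6256, -0.0332, 0.2586]
ee_rot: [[-1.0, 0.0, 0.003], [0.0, 1.0, 0.0], [-0.003, 0.0, -1.0]]
wrist_force: [-0.1, 0.1, 0.1]
gripper_width: 0.917
gripper_force: 0.0
time_s: 3.88
tcp_pos: [0.6253, -0.0327, 0.2578]
ee_rot: [[-1.0, 0.0, 0.002], [0.0, 1.0, 0.0], [-0.002, 0.0, -1.0]]
wrist_force: [-1.4, 1.5, 3.4]
gripper_width: 0.705
gripper_force: 30.0
t 3.88 grasp now [ 0.6256 -0.0327  0.0938] F [-1.4  1.5  3.4] w 0.705 gf 30.0
shift mm [  22.2 -216.3   -8.3] rotvec [ 0.   0.1 -0. ]
```

```bash
python3 -m creep '[[-1,0,0,-20,0,0,0],[-1,2,-20,-50,0,0,0],[-1,6,-55,-60,0,0,0],[-1,10,-90,-60,0,0,0],[-1,14,-125,-60,0,0,0],[-1,18,-160,-60,0,0,0],[-1,22,-195,-60,0,0,0],[-1,25,-216,-50,0,0,0]]'; python3 go.py .600 -.249 .0625 0
```

```text
time_s: 4.55
tcp_pos: [0.5993, -0.2522, 0.3073]
ee_rot: [[-1.0, 0.003, 0.001], [0.003, 1.0, -0.001], [-0.001, -0.001, -1.0]]
wrist_force: [0.9, 0.0, -2.6]
gripper_width: 0.702
gripper_force: 30.0
t 4.55 grasp now [ 0.5995 -0.2524  0.1433] F [ 0.9  0.  -2.6] w 0.702 gf 30.0
shift mm [-0.6  3.3 80.8] rotvec [-0.1  0.1 -0.1]
```

```bash
python3 -m creep '[[-1,0,0,25,0,0,0],[-1,0,0,50,0,0,0],[-1,0,0,66,0,0,0],[-1,0,0,73,0,0,0],[-1,0,0,75,0,0,0],[-1,0,0,75,0,0,0],[-1,0,0,75,0,0,0]]'; python3 go.py .600 -.249 .0618 0
```

```text
time_s: 5.13
tcp_pos: [0.6005, -0.2489, 0.2327]
ee_rot: [[-1.0, -0.0, 0.002], [-0.0, 1.0, -0.001], [-0.002, -0.001, -1.0]]
wrist_force: [0.5, -0.8, -3.0]
gripper_width: 0.708
gripper_force: 30.0
t 5.13 grasp now [ 0.6007 -0.249   0.0687] F [ 0.5 -0.8 -3. ] w 0.708 gf 30.0
shift mm [ 0.5 -0.1  6.9] rotvec [-0.   0.1  0. ]
```

```bash
python3 -m creep '[[-1,0,0,2,0,0,0],[-1,0,0,3.5,0,0,0],[-1,0,0,5,0,0,0],[-1,0,0,6,0,0,0],[-1,0,0,6,0,0,0]]'; python3 -m creep '[[-1,0,0,0.6,0,0,0],[-1,0,0,0.6,0,0,0]]';python3 -m creep '[[-1,0,0,0.5,0,0,0],[-1,0,0,0.5,0,0,0]]'
```

```text
time_s: 5.55
tcp_pos: [0.5999, -0.2489, 0.2259]
ee_rot: [[-1.0, 0.0, 0.0], [0.0, 1.0, -0.0], [-0.0, -0.0, -1.0]]
wrist_force: [0.7, -0.2, -3.7]
gripper_width: 0.705
gripper_force: 30.0
time_s: 5.72
tcp_pos: [0.5999, -0.249, 0.2259]
ee_rot: [[-1.0, 0.0, 0.0], [0.0, 1.0, -0.0], [-0.0, -0.0, -1.0]]
wrist_force: [-1.2, 0.5, -0.4]
gripper_width: 0.703
gripper_force: 30.0
time_s: 5.88
tcp_pos: [0.5999, -0.2489, 0.2258]
ee_rot: [[-1.0, 0.0, 0.0], [0.0, 1.0, -0.0], [-0.0, -0.0, -1.0]]
wrist_force: [-2.1, 1.7, 4.9]
gripper_width: 0.709
gripper_force: 30.0
```

```bash
python3 -m creep '[[-1,0,0,-0.8,0,0,0],[0.7,0,0,-0.8,0,0,0],[1,0,0,-0.8,0,0,0],[1,0,0,-0.8,0,0,0],[1,0,0,-0.8,0,0,0],[1,0,0,-0.8,0,0,0]]'; python3 -m creep '[[1,0,0,-15,0,0,0],[1,0,0,-40,0,0,0],[1,0,0,-80,0,0,0],[1,0,0,-120,0,0,0],[1,0,0,-160,0,0,0],[1,0,0,-180,0,0,0],[1,0,0,-180,0,0,0]]'; python3 - <<'E'
from h import *
im,d,m=cam("top"); P=cloud(d,m); k=(d>0)&(np.hypot(P[...,0]-.6,P[...,1]+.249)<.06)&(P[...,2]>.088)&(P[...,2]<.12); print(k.sum(),P[k].mean(0),P[k].min(0),P[k].max(0))
E
python3 go.py .587 .287 .102 30
```

```text
time_s: 6.38
tcp_pos: [0.6001, -0.249, 0.2253]
ee_rot: [[-1.0, 0.001, 0.0], [0.001, 1.0, -0.0], [-0.0, -0.0, -1.0]]
wrist_force: [-0.4, -0.6, -0.2]
gripper_width: 0.963
gripper_force: 0.0
time_s: 6.97
tcp_pos: [0.6005, -0.2494, 0.4128]
ee_rot: [[-1.0, -0.0, 0.013], [-0.0, 1.0, -0.004], [-0.013, -0.004, -1.0]]
wrist_force: [0.8, -0.0, -0.0]
gripper_width: 1.001
gripper_force: 0.0
t 7.02 grasp now [ 0.6012 -0.2493  0.2451] F [-0.6  0.4 -0.8] w 1.0 gf 0.0
shift mm [ 96.5 536.2 163.6] rotvec [ -0.1 -29.6  -0. ]<stdin>:2: RuntimeWarning: Mean of empty slice.
  ret = um.true_divide(
Traceback (most recent call last):
ValueError: zero-size array to reduction operation minimum which has no identity
```

```bash
python3 -m creep '[[1,8,20,0,0,0,0],[1,18,60,0,0,0,0],[1,28,100,0,0,0,0],[1,38,140,0,0,0,0],[1,48,180,0,0,0,0],[1,56,220,0,0,0,0],[1,62,260,0,0,0,0],[1,70,300,0,0,0,0]]'; python3 -m creep '[[1,10,39,5,0,-4,0],[1,20,78,15,0,-8,0],[1,30,117,30,0,-12,0],[1,40,156,40,0,-17,0],[1,52,195,50,0,-21,0],[1,64,225,60,0,-25,0],[1,78,235,70,0,-29.6,0],[1,78,235,70,0,-29.6,0]]'; python3 go.py .534 .287 .192 30;  python3 - <<'E'
from h import *
im,d,m=cam("top"); P=cloud(d,m); k=(d>0)&(np.hypot(P[...,0]-.6,P[...,1]+.249)<.06)&(P[...,2]>.085)&(P[...,2]<.12); print(k.sum(),P[k].mean(0) if k.any() else "", P[k].max(0))
E
```

```text
time_s: 7.68
tcp_pos: [0.5291, 0.0528, 0.4039]
ee_rot: [[-1.0, 0.001, -0.002], [0.001, 1.0, -0.001], [0.002, -0.001, -1.0]]
wrist_force: [0.8, 1.4, -0.7]
gripper_width: 1.001
gripper_force: 0.0
time_s: 8.35
tcp_pos: [0.4612, 0.2853, 0.3481]
ee_rot: [[-0.884, -0.021, 0.467], [-0.022, 1.0, 0.002], [-0.467, -0.009, -0.884]]
wrist_force: [-0.2, -1.2, -1.0]
gripper_width: 1.0
gripper_force: 0.0
t 8.35 grasp now [0.5378 0.2855 0.2031] F [-0.2 -1.2 -1. ] w 1.0 gf 0.0
shift mm [14.7  2.1  8.1] rotvec [ 0.1 -2.2  1.3]
542 [ 0.59861789 -0.24725961  0.09579046] [ 0.62587197 -0.22279864  0.10081823]
```

```bash
python3 -m creep '[[1,15,2,8,0,-2.2,1.3],[1,15,2,8,0,-2.2,1.3],[1,15,2,8,0,-2.2,1.3],[1,15,2,8,0,-2.2,1.3]]'; cat > wr.py <<'E'
from h import *
s=r.sense(); im,d,m=cam("wrist"); cv2.imwrite("pics/w_last.png",im[:,:,::-1])
f=192/np.tan(np.radians(m["vertical_fov"])/2); u,v=np.meshgrid(np.arange(512)-m["cx"],np.arange(384)-m["cy"])
rr=np.hypot(u,v)+1e-9; th=rr/f; k=(d>0)&(th<1.3)
p=np.stack([np.tan(th)*u/rr*d,np.tan(th)*v/rr*d,d],-1)
M=np.array(m["mount"]); pt=p@M[:3,:3].T+M[:3,3]; R=np.array(s["ee_rot"]); pw=pt@R.T+s["tcp_pos"]
E
python3 - <<'E'
from wr import *
o=vision.cut_out("wrist","slim_jar"); print([(round(a["conf"],2),a["uv"]) for a in o])
g=o[0]["region"]&k; q=pt[g]; z0=np.percentile(q[:,2],1); t=q[q[:,2]<z0+.005]
print("lid top tool z",z0,"n",len(t),"mid x,y",(t.max(0)+t.min(0))/2,t.mean(0))
b=q[(q[:,2]>z0+.025)&(q[:,2]<z0+.09)]
for a in (.03,.045,.06,.075): 
    c=q[abs(q[:,2]-z0-a)<.006]; print(a,len(c),c[:,:2].min(0),c[:,:2].max(0))
E
python3 go.py .5835 .2867 .1052 30
```

```text
time_s: 8.73
tcp_pos: [0.4674, 0.2813, 0.3553]
ee_rot: [[-0.881, 0.003, 0.473], [0.006, 1.0, 0.006], [-0.473, 0.008, -0.881]]
wrist_force: [-0.1, -1.1, 0.1]
gripper_width: 0.999
gripper_force: 0.0
[(0.92, [256.2, 180.7])]
lid top tool z 0.234392687054367 n 1426 mid x,y [0.01615956 0.00326974 0.23633628] [0.01610125 0.00331148 0.23621153]
0.03 43 [ 0.0310963  -0.01526339] [0.03967686 0.01824284]
0.045 39 [ 0.03024324 -0.01531889] [0.03939552 0.02157028]
0.06 18 [ 0.03078568 -0.01444047] [0.03767017 0.01962959]
0.075 9 [ 0.03039386 -0.01433362] [0.03640403 0.01711039]
t 8.83 grasp now [0.5448 0.2823 0.2107] F [-0.2 -0.1  0.4] w 1.004 gf 0.0
shift mm [ 20.9   4.6 111.4] rotvec [ 0.3 -1.8 -0.3]
```

```bash
python3 -c "
from h import *
print(r.sense()['joints'].round(2))"
```

```text
[  47.16   12.51  -37.43   47.17  -27.87 -177.4 ]
```

j6 sits at its limit (-177.4), so I'll take the equivalent grasp, a half turn about tool z.

```bash
for i in 1; do python3 -m creep '[[1,0,0,-2,0,0,-7],[1,0,0,-4,0,0,-14],[1,0,0,-6,0,0,-21],[1,0,0,-8,0,0,-28],[1,0,0,-10,0,0,-35],[1,0,0,-10,0,0,-42],[1,0,0,-10,0,0,-49],[1,0,0,-10,0,0,-56]]'; done; python3 -m creep '[[1,0,0,0,0,0,-7],[1,0,0,0,0,0,-14],[1,0,0,0,0,0,-21],[1,0,0,0,0,0,-28],[1,0,0,0,0,0,-35],[1,0,0,0,0,0,-42],[1,0,0,0,0,0,-49],[1,0,0,0,0,0,-56]]' | head -3;  python3 -m creep '[[1,0,0,0,0,0,-7],[1,0,0,0,0,0,-14],[1,0,0,0,0,0,-21],[1,0,0,0,0,0,-28],[1,0,0,0,0,0,-35],[1,0,0,0,0,0,-42],[1,0,0,0,0,0,-49],[1,0,0,0,0,0,-56]]' | head -3;  sed -i 's/y=np.array(\[0,1.,0\])/y=np.array([0,-1.,0])/' go.py; python3 go.py .5335 .2867 .1918 30; python3 -c "
from h import *
print(r.sense()['joints'].round(2))"
```

```text
time_s: 9.5
tcp_pos: [0.4623, 0.2814, 0.364]
ee_rot: [[-0.49, -0.733, 0.473], [-0.83, 0.558, 0.006], [-0.268, -0.389, -0.881]]
wrist_force: [-0.4, 0.3, 1.0]
gripper_width: 1.001
gripper_force: 0.0
time_s: 10.17
tcp_pos: [0.4623, 0.2814, 0.364]
ee_rot: [[0.334, -0.816, 0.473], [-0.927, -0.376, 0.006], [0.173, -0.44, -0.881]]
time_s: 10.83
tcp_pos: [0.4623, 0.2814, 0.364]
ee_rot: [[0.863, -0.18, 0.473], [-0.207, -0.978, 0.006], [0.462, -0.103, -0.881]]
t 10.83 grasp now [0.5398 0.2823 0.2195] F [-0.3 -0.7 -0.4] w 0.998 gf 0.0
shift mm [-24.3  -0.2  21.5] rotvec [ -0.1   1.8 -11.9]
[ 48.05  11.62 -36.84  45.27 -29.31  -7.64]
```

```bash
python3 -m creep '[[1,-12,0,10,0,1,-6],[1,-24,0,21,0,1.8,-12],[1,-24,0,21,0,1.8,-12],[1,-24,0,21,0,1.8,-12],[1,-24,0,21,0,1.8,-12]]';cat > m3.py <<'E'
from wr import *
o=vision.cut_out("wrist","slim_jar"); print([(round(a["conf"],2),a["uv"]) for a in o])
g=o[0]["region"]&k; q=pt[g]; z0=np.percentile(q[:,2],1); t=q[q[:,2]<z0+.004]
print("lid top tool z",z0,"n",len(t),"mid x,y",(t.max(0)+t.min(0))/2,t.mean(0))
for a in (.03,.045,.06,.075): 
    c=q[abs(q[:,2]-z0-a)<.006]; print(a,len(c),c[:,:2].min(0),c[:,:2].max(0)) if len(c) else 0
E
python3 m3.py
python3 go.py .5835 .2867 .1052 30
```

```text
time_s: 11.25
tcp_pos: [0.4521, 0.2867, 0.3352]
ee_rot: [[0.866, -0.006, 0.501], [-0.008, -1.0, 0.003], [0.5, -0.007, -0.866]]
wrist_force: [0.4, -0.2, -0.9]
gripper_width: 1.0
gripper_force: 0.0
[(0.57, [255.5, 199.2])]
lid top tool z 0.2239344047471755 n 1268 mid x,y [-0.00078211  0.00145248  0.22546798] [-0.00045952  0.00181534  0.22524685]
0.03 123 [ 0.01022634 -0.01923739] [0.02303552 0.02198265]
0.045 107 [-0.03149604 -0.0193162 ] [0.02287191 0.02223726]
0.06 89 [ 0.01045267 -0.01884014] [0.02309098 0.02260314]
0.075 73 [ 0.01043502 -0.01906373] [0.02283761 0.02237651]
t 11.35 grasp now [0.5342 0.2878 0.1937] F [0.6 0.5 1. ] w 1.0 gf 0.0
shift mm [ -1.4   0.9 101.3] rotvec [-0.2 -0.1 -0.4]
```

View pics/w_last.png

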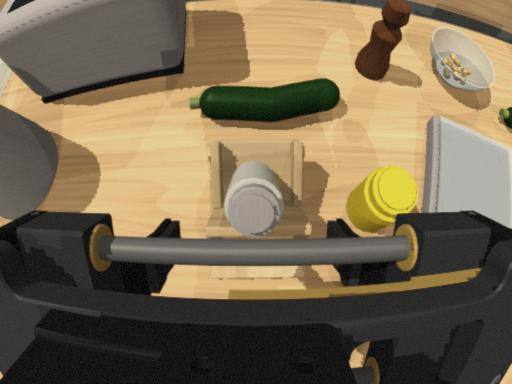

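The wrist view shows the slim jar's lid at (254,208), centred between the fingers. The rest's cheeks are at columns 215 and 297, and the yellow jar at (380,198) is well clear. I'll measure the cradle in this view, then descend along the axis.

```bash
python3 - <<'E'
from wr import *
p=pw[k]; xa=np.array([.866,0,.5]);za=np.array([-.5,0,.866]); o=np.array([.6046,.2835,.0232])
q=np.stack([(p-o)@xa,p[:,1]-o[1],(p-o)@za],1)
c=q[(q[:,0]>.01)&(q[:,0]<.068)&(q[:,2]>.018)&(q[:,2]<.028)&(abs(q[:,1])>.03)&(abs(q[:,1])<.06)]
for sg in(-1,1):
    e=c[c[:,1]*sg>0]; print(sg,len(e),np.percentile(e[:,1],[3,50,97]).round(4),"z",np.median(e[:,2]).round(4),np.polyfit(e[:,0],e[:,1],1).round(3))
l=q[(q[:,0]>.05)&(q[:,0]<.066)&(abs(q[:,1])<.03)&(abs(q[:,2])<.01)]; print("ledge",len(l),np.median(l[:,2]))
b=q[(q[:,2]>.035)&(q[:,2]<.075)&(abs(q[:,1])<.05)&(abs(q[:,0])<.006)]; print("back",len(b),np.median(b[:,0]) if len(b) else 0)
E
python3 -m creep '[[1,-0.5,1.5,30,0,0,0],[1,-0.5,1.5,60,0,0,0],[1,-0.5,1.5,85,0,0,0],[1,-0.5,1.5,96,0,0,0],[1,-0.5,1.5,100,0,0,0],[1,-0.5,1.5,100,0,0,0],[-1,-0.5,1.5,100,0,0,0],[-1,-0.5,1.5,100,0,0,0]]'; python3 -m creep '[[-1,0,0,0,0,0,0],[-1,0,0,0,0,0,0],[-1,0,0,0,0,0,0],[-1,0,0,0,0,0,0],[-1,0,0,0,0,0,0],[-1,0,0,0,0,0,0]]'; python3 go.py .5835 .2867 .1052 30
```

```text
-1 558 [-0.0481 -0.0429 -0.0384] z 0.0238 [-0.005 -0.043]
1 550 [0.0371 0.0417 0.0468] z 0.0241 [0.015 0.041]
ledge 783 0.0011615799350751946
back 574 -0.0012944377426648713
time_s: 12.07
tcp_pos: [0.5011, 0.286, 0.2486]
ee_rot: [[0.865, -0.003, 0.502], [-0.005, -1.0, 0.003], [0.502, -0.005, -0.865]]
wrist_force: [-0.5, -0.2, -0.5]
gripper_width: 0.923
gripper_force: 0.0
time_s: 12.57
tcp_pos: [0.5008, 0.286, 0.2479]
ee_rot: [[0.866, -0.001, 0.5], [-0.004, -1.0, 0.003], [0.5, -0.005, -0.866]]
wrist_force: [-1.7, 0.9, 1.6]
gripper_width: 0.542
gripper_force: 30.0
t 12.57 grasp now [0.5829 0.2866 0.1059] F [-1.7  0.9  1.6] w 0.542 gf 30.0
shift mm [ 0.3 -0.7  0.9] rotvec [-0.2 -0.  -0.2]
```

```bash
python3 -m creep '[[-1,0,0,-8,0,0,0],[-1,0,0,-25,0,0,0],[-1,0,0,-50,0,0,0],[-1,0,0,-75,0,0,0],[-1,0,0,-100,0,0,0],[-1,0,0,-120,0,0,0],[-1,0,0,-120,0,0,0]]'; python3 go.py .56 .20 .215 0
```

```text
time_s: 13.15
tcp_pos: [0.4394, 0.2864, 0.3546]
ee_rot: [[0.865, -0.0, 0.503], [-0.005, -1.0, 0.008], [0.502, -0.01, -0.865]]
wrist_force: [0.0, 1.3, -2.1]
gripper_width: 0.547
gripper_force: 30.0
t 13.15 grasp now [0.5218 0.2877 0.2128] F [ 0.   1.3 -2.1] w 0.547 gf 30.0
shift mm [117.   86.1  38.8] rotvec [ -0.5 -30.2  -0.2]
```

```bash
python3 -m creep '[[-1,20,14,6,0,-5,0],[-1,40,29,13,0,-10,0],[-1,60,44,20,0,-15,0],[-1,80,58,26,0,-20,0],[-1,100,72,32,0,-26,0],[-1,117,86,39,-0.5,-30.2,0],[-1,117,86,39,-0.5,-30.2,0],[-1,117,86,39,-0.5,-30.2,0]]'; python3 go.py .630 -.028 .165 0
```

```text
time_s: 13.82
tcp_pos: [0.5639, 0.1973, 0.3739]
ee_rot: [[1.0, -0.01, -0.006], [-0.01, -1.0, -0.006], [-0.006, 0.006, -1.0]]
wrist_force: [1.0, -0.3, -3.0]
gripper_width: 0.546
gripper_force: 30.0
t 13.82 grasp now [0.5629 0.1964 0.2099] F [ 1.  -0.3 -3. ] w 0.546 gf 30.0
shift mm [ 68.7 224.4  45.8] rotvec [ 0.3  0.3 -0.6]
```

```bash
python3 -m creep '[[-1,10,36,-4,0,0,0],[-1,22,72,-4,0,0,0],[-1,34,108,-4,0,0,0],[-1,46,144,-2,0,0,0],[-1,58,180,10,0,0,0],[-1,66,208,25,0,0,0],[-1,69,224,40,0.3,0.3,-0.6],[-1,69,224,40,0.3,0.3,-0.6]]'; python3 -m creep '[[-1,0,0,0,0,0,0],[-1,0,0,0,0,0,0]]'; python3 go.py .630 -.028 .122 0; python3 m3.py
```

```text
time_s: 14.48
tcp_pos: [0.6279, -0.029, 0.331]
ee_rot: [[1.0, 0.001, -0.007], [0.001, -1.0, -0.002], [-0.007, 0.002, -1.0]]
wrist_force: [-0.7, 0.8, -4.1]
gripper_width: 0.548
gripper_force: 30.0
time_s: 14.65
tcp_pos: [0.6291, -0.0252, 0.3362]
ee_rot: [[1.0, 0.006, 0.002], [0.006, -1.0, -0.0], [0.002, 0.0, -1.0]]
wrist_force: [0.0, 0.5, -2.3]
gripper_width: 0.543
gripper_force: 30.0
t 14.65 grasp now [ 0.6294 -0.0252  0.1722] F [ 0.   0.5 -2.3] w 0.543 gf 30.0
shift mm [ 0.8  2.8 50.2] rotvec [ 0.  -0.1  0.4]
[(0.74, [253.4, 225.7])]
lid top tool z 0.12429574545423715 n 1640 mid x,y [ 1.55449224e-02 -6.66601705e-05  1.07052333e-01] [0.00485611 0.00101256 0.1245762 ]
0.03 575 [ 0.01134943 -0.02056034] [0.02485494 0.02243979]
0.045 435 [ 0.01130676 -0.02044517] [0.02483883 0.02193737]
0.06 327 [ 0.01098061 -0.02069819] [0.02477832 0.02180734]
0.075 259 [ 0.0115215 -0.0203158] [0.02494487 0.02176146]
```

```bash
python3 -m creep '[[-1,0,2.8,18,0,0,0],[-1,0,2.8,34,0,0,0],[-1,0,2.8,43,0,0,0],[-1,0,2.8,46,0,0,0],[-1,0,2.8,46,0,0,0],[-1,0,2.8,46,0,0,0]]'; python3 go.py .630 -.028 .122 0
```

```text
time_s: 15.25
tcp_pos: [0.6299, -0.0278, 0.2914]
ee_rot: [[1.0, 0.007, 0.004], [0.007, -1.0, 0.001], [0.004, -0.001, -1.0]]
wrist_force: [0.5, -0.2, -2.1]
gripper_width: 0.545
gripper_force: 30.0
t 15.25 grasp now [ 0.6305 -0.0277  0.1274] F [ 0.5 -0.2 -2.1] w 0.545 gf 30.0
shift mm [0.  0.2 5.4] rotvec [-0.  -0.2  0.4]
```

```bash
python3 -m creep '[[-1,0,0,1.5,0,-0.1,0],[-1,0,0,3,0,-0.1,0],[-1,0,0,4,0,-0.1,0],[-1,0,0,4,0,-0.1,0]]'; python3 -m creep '[[-1,0,0,0.7,0,0,0],[-1,0,0,0.7,0,0,0]]'|sed -n '2p;4p';python3 -m creep '[[-1,0,0,0.6,0,0,0],[-1,0,0,0.6,0,0,0]]'|sed -n '2p;4p'
```

```text
time_s: 15.58
tcp_pos: [0.6298, -0.0282, 0.2875]
ee_rot: [[1.0, 0.006, 0.002], [0.006, -1.0, 0.001], [0.002, -0.001, -1.0]]
wrist_force: [-0.7, 1.3, 1.5]
gripper_width: 0.543
gripper_force: 30.0
tcp_pos: [0.6299, -0.0281, 0.2874]
wrist_force: [-1.9, 2.0, 4.9]
tcp_pos: [0.63, -0.0281, 0.2874]
wrist_force: [-3.5, 1.9, 7.8]
```

```bash
python3 -m creep '[[-1,0,0,-1.2,0,0,0],[0.3,0,0,-1.2,0,0,0],[1,0,0,-1.2,0,0,0],[1,0,0,-1.2,0,0,0],[1,0,0,-1.2,0,0,0],[1,0,0,-1.2,0,0,0],[1,0,0,-1.2,0,0,0]]'; python3 -m creep '[[1,0,0,-15,0,0,0],[1,0,0,-40,0,0,0],[1,0,0,-75,0,0,0],[1,0,0,-110,0,0,0],[1,0,0,-130,0,0,0],[1,0,0,-130,0,0,0],[1,0,0,-130,0,0,0]]'; python3 m3.py; python3 go.py .600 -.249 .20 0; python3 - <<'E'
from h import *
s=r.sense()
E
```

```text
time_s: 16.5
tcp_pos: [0.6295, -0.0284, 0.2861]
ee_rot: [[1.0, 0.006, -0.0], [0.006, -1.0, 0.001], [-0.0, -0.001, -1.0]]
wrist_force: [-0.9, -0.0, -0.8]
gripper_width: 0.912
gripper_force: 0.0
time_s: 17.08
tcp_pos: [0.6294, -0.0284, 0.4178]
ee_rot: [[1.0, 0.006, 0.003], [0.006, -1.0, 0.002], [0.003, -0.002, -1.0]]
wrist_force: [-0.1, -0.1, -0.6]
gripper_width: 0.998
gripper_force: 0.0
[(0.81, [253.3, 188.3])]
lid top tool z 0.2547429930838515 n 993 mid x,y [0.00088115 0.00050469 0.25642292] [0.00105925 0.00078927 0.25604943]
0.03 85 [ 0.01133932 -0.02062626] [0.02444749 0.02165254]
0.045 71 [ 0.01169365 -0.01976467] [0.02442149 0.02190348]
0.06 57 [ 0.0111765  -0.02018165] [0.02440356 0.0222526 ]
0.075 50 [ 0.01262105 -0.01932707] [0.02431413 0.0211514 ]
t 17.18 grasp now [ 0.6287 -0.0283  0.251 ] F [ 0.7  0.4 -0.3] w 1.0 gf 0.0
shift mm [-30.2 220.4  50.8] rotvec [-0.1  0.1  0.3]
```

```bash
python3 -m creep '[[1,-5,35,0,0,0,0],[1,-10,70,0,0,0,0],[1,-15,105,0,0,0,0],[1,-20,140,10,0,0,0],[1,-25,175,25,0,0,0],[1,-30,205,40,0,0,0],[1,-30,220,50,0,0,0],[1,-30,220,50,0,0,0]]'; python3 -m creep '[[1,0,0,0,0,0,0],[1,0,0,0,0,0,0]]'|sed -n 1p; cat > m4.py <<'E'
from wr import *
q=pw[k&(np.hypot(pw[...,0]-.6,pw[...,1]+.249)<.045)&(pw[...,2]>.085)&(pw[...,2]<.11)]
print("lid",len(q),((q.max(0)+q.min(0))/2).round(4),q.max(0)-q.min(0))
E
python3 m4.py; python3 go.py .600 -.249 .062 0
```

```text
time_s: 17.85
tcp_pos: [0.5996, -0.2513, 0.361]
ee_rot: [[1.0, 0.001, -0.009], [0.001, -1.0, 0.003], [-0.009, -0.003, -1.0]]
wrist_force: [0.2, 0.9, -1.3]
gripper_width: 0.995
gripper_force: 0.0
time_s: 18.02
lid 2833 [ 0.5988 -0.2504  0.0927] [0.05355705 0.05337394 0.01531521]
t 18.07 grasp now [ 0.6015 -0.2473  0.2025] F [0.3 1.  0.1] w 1.001 gf 0.0
shift mm [ -1.5   1.6 140.5] rotvec [-0.1 -0.   0.4]
```

```bash
python3 -m creep '[[1,-1,1,35,0,0,0],[1,-2,2,70,0,0,0],[1,-2,2,100,0,0,0],[1,-2,2,125,0,0,0],[1,-2,2,136,0,0,0],[1,-2,2,140,0,0,0],[1,-2,2,140,0,0,0],[-1,-2,2,140,0,0,0]]'; python3 -m creep '[[-1,0,0,0,0,0,0],[-1,0,0,0,0,0,0],[-1,0,0,0,0,0,0],[-1,0,0,0,0,0,0],[-1,0,0,0,0,0,0],[-1,0,0,0,0,0,0]]'; python3 go.py .600 -.249 .30 0
```

```text
time_s: 18.73
tcp_pos: [0.5999, -0.2501, 0.228]
ee_rot: [[1.0, 0.007, 0.003], [0.007, -1.0, 0.0], [0.003, -0.0, -1.0]]
wrist_force: [0.6, -0.2, -0.2]
gripper_width: 0.973
gripper_force: 0.0
time_s: 19.23
tcp_pos: [0.599, -0.2503, 0.2271]
ee_rot: [[1.0, 0.006, 0.001], [0.006, -1.0, 0.001], [0.001, -0.001, -1.0]]
wrist_force: [-0.5, 2.4, 4.8]
gripper_width: 0.704
gripper_force: 30.0
t 19.23 grasp now [ 0.5993 -0.2502  0.0631] F [-0.5  2.4  4.8] w 0.704 gf 30.0
shift mm [   1.3   -1.6 -236.9] rotvec [-0.1 -0.1  0.3]
```

```bash
python3 -m creep '[[-1,0,0,-15,0,0,0],[-1,0,0,-50,0,0,0],[-1,0,0,-90,0,0,0],[-1,0,0,-130,0,0,0],[-1,0,0,-165,0,0,0],[-1,0,0,-195,0,0,0],[-1,0,0,-200,0,0,0]]'|sed -n '2p;4,6p'; python3 go.py .52 .02 .265 0
```

```text
tcp_pos: [0.5991, -0.2511, 0.4323]
wrist_force: [1.3, 0.0, -1.4]
gripper_width: 0.702
gripper_force: 30.0
t 19.82 grasp now [ 0.6008 -0.2515  0.2683] F [ 1.3  0.  -1.4] w 0.702 gf 30.0
shift mm [ -77.5 -271.6    1.8] rotvec [ 0.1 -0.6  0.4]
```

```bash
python3 -m creep '[[-1,-6,-20,0,0,0,0],[-1,-16,-56,0,0,0,0],[-1,-26,-92,0,0,0,0],[-1,-36,-130,0,0,0,0],[-1,-46,-168,0,0,0,0],[-1,-56,-206,0,0,0,0],[-1,-67,-240,0,0,0,0],[-1,-77,-272,0,0,0,0]]'; python3 go.py .540 .283 .225 30
```

```text
time_s: 20.48
tcp_pos: [0.5188, 0.0225, 0.4239]
ee_rot: [[1.0, 0.006, -0.004], [0.006, -1.0, 0.001], [-0.004, -0.001, -1.0]]
wrist_force: [0.4, -0.3, -2.8]
gripper_width: 0.705
gripper_force: 30.0
t 20.48 grasp now [0.5181 0.0227 0.2599] F [ 0.4 -0.3 -2.8] w 0.705 gf 30.0
shift mm [ -59.  -260.8   57.4] rotvec [-0.1 30.2  0.3]
```

```bash
python3 -m creep '[[-1,-6,-25,4,0,2,0],[-1,-14,-60,8,0,6,0],[-1,-22,-96,14,0,10,0],[-1,-30,-132,22,0,14,0],[-1,-38,-168,30,0,18,0],[-1,-46,-204,40,0,22,0],[-1,-53,-238,50,0,26,0],[-1,-59,-261,57,0,30,0.3]]'|sed -n '2,3p'; python3 -m creep '[[-1,0,0,0,0,0,0],[-1,0,0,0,0,0,0],[-1,0,0,0,0,0,0]]'|sed -n '1,4p'; python3 go.py .558 .283 .174 30; python3 -c "
from h import *
print(r.sense()['joints'].round(2))"
```

```text
tcp_pos: [0.4616, 0.274, 0.37]
ee_rot: [[0.878, 0.002, 0.479], [0.004, -1.0, -0.002], [0.479, 0.004, -0.878]]
time_s: 21.4
tcp_pos: [0.4635, 0.2707, 0.3718]
ee_rot: [[0.879, -0.003, 0.478], [-0.001, -1.0, -0.005], [0.478, 0.004, -0.879]]
wrist_force: [-0.7, 0.1, -3.9]
t 21.4 grasp now [0.5418 0.2699 0.2277] F [-0.7  0.1 -3.9] w 0.704 gf 30.0
shift mm [-15.6 -12.6  54.9] rotvec [ 0.3  1.5 -0.1]
[ 47.37  10.73 -36.71  44.71 -30.29   5.69]
```

```bash
python3 -m creep '[[-1,-8,-6,18,0,1,0],[-1,-16,-12.6,36,0.3,1.5,0],[-1,-16,-12.6,50,0.3,1.5,0],[-1,-16,-12.6,55,0.3,1.5,0],[-1,-16,-12.6,55,0.3,1.5,0],[-1,-16,-12.6,55,0.3,1.5,0]]'|sed -n '1,4p'; python3 go.py .6073 .283 .0869 30; python3 - <<'E'
from wr import *
p=pw[k]; xa=np.array([.866,0,.5]);za=np.array([-.5,0,.866]); o=np.array([.6035,.283,.0235])
q=np.stack([(p-o)@xa,p[:,1]-o[1],(p-o)@za],1)
c=q[(q[:,0]>.01)&(q[:,0]<.068)&(q[:,2]>.018)&(q[:,2]<.030)&(abs(q[:,1])>.03)&(abs(q[:,1])<.06)]
for sg in(-1,1):
    e=c[c[:,1]*sg>0]; print(sg,len(e),np.percentile(e[:,1],[3,50,97]).round(4),"z",np.median(e[:,2]).round(4)) if len(e) else 0
b=q[(q[:,2]>.035)&(q[:,2]<.075)&(abs(q[:,1])<.05)&(abs(q[:,0])<.006)]; print("back",len(b),np.median(b[:,0]) if len(b) else 0)
l=q[(q[:,0]>.01)&(q[:,0]<.066)&(abs(q[:,1])<.03)&(abs(q[:,2])<.01)]; print("ledge",len(l),np.median(l[:,2]) if len(l) else 0)
# jar in tool frame
t=pt[k&(abs(pt[...,0])<.05)&(abs(pt[...,1])<.04)&(pt[...,2]<.24)&(pt[...,2]>.11)]
for a in(.122,.13,.15,.17,.19):
    e=t[abs(t[:,2]-a)<.004]; print(a,len(e),e.min(0)[:2].round(4),e.max(0)[:2].round(4)) if len(e) else 0
E
```

```text
time_s: 21.9
tcp_pos: [0.4768, 0.2831, 0.3175]
ee_rot: [[0.864, -0.001, 0.503], [-0.003, -1.0, 0.002], [0.503, -0.003, -0.864]]
wrist_force: [0.3, 0.1, -3.2]
t 21.9 grasp now [0.5594 0.2834 0.1758] F [ 0.3  0.1 -3.2] w 0.704 gf 30.0
shift mm [ -2.7   0.3 100.9] rotvec [-0.1 -0.2 -0.2]
-1 516 [-0.0476 -0.0429 -0.0378] z 0.023
1 515 [0.0378 0.0428 0.0476] z 0.0234
back 0 0
ledge 1148 0.0004562519602393729
0.122 400 [-0.006  -0.0398] [0.0112 0.0397]
0.13 4473 [-0.0109 -0.035 ] [0.0261 0.037 ]
0.15 1664 [-0.0103 -0.0397] [0.0305 0.0395]
0.17 481 [ 0.0075 -0.0386] [0.0302 0.04  ]
0.19 202 [ 0.0165 -0.0239] [0.0302 0.0263]
```

View pics/w_last.png

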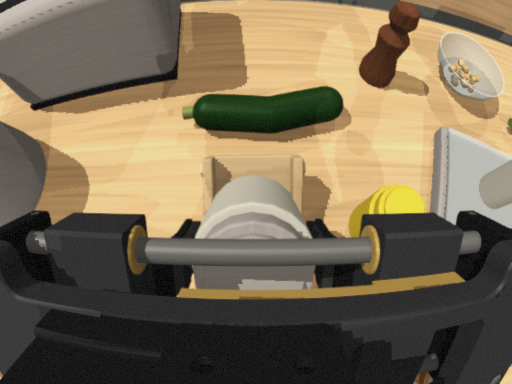

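The wrist view shows the squat jar held centred at column 255, between the rest's cheeks (columns 210 and 298) and aligned with them. I'll insert along the axis.

```bash
python3 -m creep '[[-1,-2,0,25,0,0,0],[-1,-2,0,50,0,0,0],[-1,-2,0,70,0,0,0],[-1,-2,0,84,0,0,0],[-1,-2,0,92,0,0,0],[-1,-2,0,95,0,0,0],[-1,-2,0,95,0,0,0],[-1,-2,0,95,0,0,0]]'|sed -n '1,4p'; python3 go.py .6038 .283 .0849 30
```

```text
time_s: 22.62
tcp_pos: [0.5224, 0.2846, 0.2354]
ee_rot: [[0.863, 0.001, 0.505], [-0.001, -1.0, 0.004], [0.505, -0.004, -0.863]]
wrist_force: [-0.0, -0.5, -3.1]
t 22.62 grasp now [0.6052 0.2852 0.0939] F [-0.  -0.5 -3.1] w 0.707 gf 30.0
shift mm [-4.8  1.7  7. ] rotvec [-0.2 -0.3 -0. ]
```

```bash
python3 -m creep '[[-1,0,1,2,0,-0.3,0],[-1,0,1.5,4,0,-0.3,0],[-1,0,1.5,4,0,-0.3,0],[-1,0,1.5,4,0,-0.3,0]]'|sed -n '2,4p'; for i in 1; do python3 -m creep '[[-1,0,0,1,0,0,0],[-1,0,0,1,0,0,0],[-1,0,0,1,0,0,0]]'|sed -n '2p;4p'; done;  python3 -m creep '[[-1,0,0,1,0,0,0],[-1,0,0,1,0,0,0],[-1,0,0,1,0,0,0]]'|sed -n '2p;4p'; python3 go.py .6038 .283 .0849 30
```

```text
tcp_pos: [0.5241, 0.2831, 0.2313]
ee_rot: [[0.866, 0.001, 0.5], [-0.0, -1.0, 0.003], [0.5, -0.003, -0.866]]
wrist_force: [-0.0, -1.0, -3.1]
tcp_pos: [0.5247, 0.2829, 0.2301]
wrist_force: [0.3, -0.2, -3.3]
tcp_pos: [0.5252, 0.2829, 0.2294]
wrist_force: [-1.6, 0.3, -1.1]
t 23.45 grasp now [0.607  0.2834 0.0873] F [-1.6  0.3 -1.1] w 0.705 gf 30.0
shift mm [-4.1 -0.1  0.4] rotvec [-0.2  0.  -0. ]
```

```bash
python3 -m creep '[[-1,-1,0,-0.3,0,0,0],[-1,-2,0,-0.3,0,0,0],[-1,-2.5,0,-0.3,0,0,0],[-1,-2.5,0,-0.3,0,0,0]]'|sed -n '2p;4p'; python3 -m creep '[[-1,-0.7,0,0,0,0,0],[-1,-0.7,0,0,0,0,0],[-1,-0.7,0,0,0,0,0]]'|sed -n '2p;4p';  python3 -m creep '[[-1,-0.7,0,0,0,0,0],[-1,-0.7,0,0,0,0,0],[-1,-0.7,0,0,0,0,0]]'|sed -n '2p;4p'
```

```text
tcp_pos: [0.5229, 0.2828, 0.2281]
wrist_force: [-0.4, -0.3, -2.4]
tcp_pos: [0.5224, 0.2829, 0.2279]
wrist_force: [0.6, 0.9, -2.7]
tcp_pos: [0.5221, 0.2829, 0.2279]
wrist_force: [2.4, -0.3, -3.5]
```

```bash
python3 -m creep '[[-1,-0.5,0,0.4,0,0,0],[-1,-0.5,0,0.4,0,0,0],[-1,-0.5,0,0.4,0,0,0]]'|sed -n '2p;4p';  python3 -m creep '[[-1,-0.5,0,0.4,0,0,0],[-1,-0.5,0,0.4,0,0,0],[-1,-0.5,0,0.4,0,0,0]]'|sed -n '2p;4p'; python3 -m creep '[[-1,-0.4,0,0.3,0,0,0],[-1,-0.4,0,0.3,0,0,0],[-1,-0.4,0,0.3,0,0,0]]'|sed -n '2p;4p'; 
```

```text
tcp_pos: [0.522, 0.2828, 0.2276]
wrist_force: [2.5, -1.5, -1.4]
tcp_pos: [0.5219, 0.2829, 0.2275]
wrist_force: [1.3, -0.7, 3.2]
tcp_pos: [0.5218, 0.2828, 0.2273]
wrist_force: [0.1, -0.9, 4.6]
```

It's seated on both ledge and board. Releasing, then retracting along the axis.

```bash
python3 -m creep '[[-1,0.3,0,-0.4,0,0,0],[0.7,0.3,0,-0.4,0,0,0],[1,0.3,0,-0.4,0,0,0],[1,0.3,0,-0.4,0,0,0],[1,0.3,0,-0.4,0,0,0],[1,0.3,0,-0.4,0,0,0],[1,0.3,0,-0.4,0,0,0]]'|sed -n '2p;4,6p';  python3 -m creep '[[1,0,0,-10,0,0,0],[1,0,0,-30,0,0,0],[1,0,0,-60,0,0,0],[1,0,0,-95,0,0,0],[1,0,0,-130,0,0,0],[1,0,0,-150,0,0,0],[1,0,0,-150,0,0,0]]'|sed -n '1,2p;4,5p'; python3 - <<'E'
from m1 import cylfit
E
python3 - <<'E'
from h import *
for n in("scene","top"):
    im,d,m=cam(n); np.savez(n+"2.npz",im=im,d=d,P=cloud(d,m))
a=np.load("scene2.npz")["im"][:,:,::-1]; b=np.load("top2.npz")["im"][:,:,::-1]
A=cv2.resize(a[140:280,100:400],(780,364)); B=cv2.resize(b[130:220,90:400],(780,226)); cv2.imwrite("pics/end.png",np.vstack([A,B]))
E
```

```text
tcp_pos: [0.5208, 0.2829, 0.2259]
wrist_force: [-0.2, 0.4, -0.2]
gripper_width: 0.987
gripper_force: 0.0
time_s: 26.2
tcp_pos: [0.4452, 0.2827, 0.3574]
wrist_force: [0.8, -0.9, 1.4]
gripper_width: 1.0
scene trivet n 1395 (0.6012303233146667, -0.258972704410553) 0.0779397189617157 mean [ 0.60520906 -0.24640283  0.00911746] z 0.008991052163735969
scene plate ((0.6321458220481873, -0.025636717677116394), (0.15061302483081818, 0.15369999408721924), 73.4740219116211) 0.041021559318123346
scene squat body 248 [ 0.62543841 -0.02835703] 0.0013487534163267156
scene squat lid 361 [ 0.64373166 -0.02386248  0.14876925] [ 0.61518661 -0.0486214   0.12222722] [ 0.66032571 -0.00253201  0.16541052]Traceback (most recent call last):
  File "<stdin>", line 1, in <module>
  File "m1.py", line 24, in <module>
    t=p@a; top=t.max(); k2=(t<np.percentile(t,99)-.025)
               ~~~~~^^
    return umr_maximum(a, axis, None, out, keepdims, initial, where)
ValueError: zero-size array to reduction operation maximum which has no identity
```

View pics/end.png

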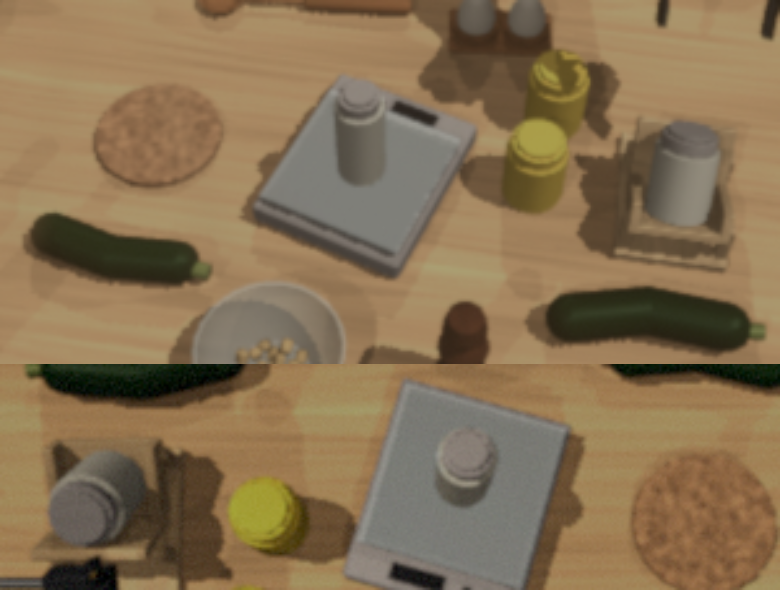

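The slim jar stands upright on the plate (crop 360,130) and the squat jar leans in the rest (crop 685,175). The trivet is empty and the rest of the scene is unmoved. One numeric check of the final poses before handing in.

```bash
sed -i 's/^for n in("scene","top"):/if __name__=="__main__":\n  raise SystemExit\nfor n in():/' m1.py; sed -i '/^def crop/,$d' m1.py; python3 - <<'E'
from m1 import cylfit
from h import *
for n in("scene","top"):
    P=np.load(n+"2.npz")["P"]; X,Y,Z=P[...,0],P[...,1],P[...,2]
    xa=np.array([.866,0,.5]);za=np.array([-.5,0,.866]);o=np.array([.6035,.283,.0235])
    q=(P-o)@np.c_[xa,[0,1,0],za]; k=(abs(q[...,1])<.032)&(q[...,2]>.028)&(q[...,2]<.066)&(q[...,0]>.012)&(q[...,0]<.07)
    x,e=cylfit(q[k],.031,np.array([0,0,1.]),[.031,0,.045]); print(n,k.sum(),"cradle frame x,y",x[:2].round(4),"axis deg",np.degrees(x[2:]).round(1),e.round(4))
    k=(np.hypot(X-.63,Y+.03)<.05)&(Z>.06)&(Z<.14); x,e=cylfit(P[k],.024,np.array([0,0,1.]),[.63,-.028,.1]); print(" slim",k.sum(),x[:2].round(4),np.degrees(x[2:]).round(1),e.round(4))
    k=(np.hypot(X-.63,Y+.03)<.12)&(Z>.037)&(Z<.047); print(" plate",cv2.minAreaRect(P[k][:,:2].astype(np.float32))[0])
E
```

```text
scene 359 cradle frame x,y [0.0328 0.0015] axis deg [-0.4 -1.1] 0.0011
 slim 371 [ 0.6333 -0.026 ] [0.3 0.1] 0.0007
 plate (0.6320613622665405, -0.026058703660964966)
top 229 cradle frame x,y [ 0.0312 -0.0005] axis deg [-0.1 -0.4] 0.0003
 slim 149 [ 0.6322 -0.0279] [0.  0.1] 0.0002
 plate (0.6298390030860901, -0.028235748410224915)
```

Both jars check out: slim is within about 2 mm of the plate centre and squat is flush in the cradle.

```bash
python3 -c "
from station import r
print(r.finish_job())"
```

```text
the job is handed in; nothing more can be done
None
```

The swap is done and handed in at about 26 s: the slim jar stands upright within about 2 mm of the plate's centre, the squat jar (parked on the trivet on the way) leans on the rest's ledge and back board, and nothing else looks moved in the final picture.

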